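# Change the label spool on the bottle-label dispenser

## Robot

A 7-joint arm with a two-finger parallel gripper is mounted at the origin on the work surface. World frame = base frame: x ahead of the robot, y to its left, z up, the work surface at z = 0. Lengths are in m, angles in rad, forces in N, time in s.
With the tool pointing down it reaches from about 0.4 to 0.85 m from the base axis. Payload 10.4 kg.
Tool frame: the origin (TCP) lies between the finger pads; the fingertips stand 19 mm ahead of it and the grasp point (between the pads) is the TCP (manip.tips_ahead is the distance from the TCP to the fingertips, in m); z points along the fingers, y is the line along which they close (so a half turn about z gives the same grasp; the last joint's range is limited). The gripper opens to 85 mm and grips with 20 to 120 N. Pads are 22 mm wide; open, the fingers measure 114 mm over their backs; the gripper's body (76 mm by 85 mm) begins 54 mm behind the grasp point. The pads swing forward as they close: fully open they stand 13 mm farther back than shut.
Start: joints at [-1.212, 0.332, -0.065, 1.46, 0.022, 1.35, -0.088], TCP at [0.233, 0.58, 0.25] pointing down, gripper open.
Joint ranges: [-2.6, 2.6], [-0.5, 2.12], [-1.47, 1.34], [0.16, 2.42], [-1.27, 4.41], [0.06, 2.06], [-2.6, 2.6]. Speed limits (rad/s): [2.22, 2.22, 2.79, 2.79, 3.14, 3.14, 3.14].

## Interface

Orientations are given as a unit quaternion [x, y, z, w].
In Python, from workcell import manip, viewer gives the robot as it stands.
- The arm moves only by the tool arm_command, never from a script. Its argument "series" is text: rows parted by semicolons, each of 5 numbers parted by spaces: the closure, from 0 (fully open) to 1 (shut), then the shift along the tool's x, y, z normalised to -1 to 1, where 1 is 0.4 m, then the turn about the tool's z normalised to -1 to 1, where 1 is 180 degrees. In form: jaw tx ty tz spin; .... A call has exactly 10 rows; each row shifts and turns the commanded pose from where the row before left it, along the tool's axes as they then stand; what a row does not reach is not made up. A row lasts 1/8 s, in which the tool goes at most 62.5 mm and 10.7 degrees, less where a joint would pass 70% of its speed; a pose out of reach is approached as far as the arm can. A call with a number of a shift or a turn outside -1 to 1 is refused whole. A call with a gripper value outside its range is refused whole. The fingers move at their own pace and stop on an object; "newtons" is the grip in N (left out, the last holds). Time passes only in rows, so rows that do not move let the fingers close, or fill a call up. It gives the time, the measured TCP pose, the force, the opening and the grip force at its end, in the units of the state.
- manip.get_obs(): the state, without advancing time (a new reading comes with each control period).
- viewer.camera(name): name is "scene" or "top" or "wrist"; returns a dict with "pixels" (384x512x3 uint8, red, green, blue), "intrinsics" (3x3 intrinsics, pixels), "extrinsics" (4x4, takes a point from world to camera coordinates). Camera axes: x right, y up, looking along -z (the intrinsics and any distortion apply to the point x, -y, -z); pixel columns grow to the right and rows downward; lengths in m; the calibration is good to about 2 mm. A picture is of the moment at which its call begins. There is no depth.
- manip.hand_in(): hands the job in; it is judged then, once.
The state is a dict: "clock": time; "joint_pos": joint angles; "joint_velocities": joint speeds; "tau": joint torques, N m; "position": TCP position; "ee_rot": TCP orientation; "ft_force": force on the tool from outside, world axes, zero at the start; "torque": the same for the moment, N m; "grip_width": opening from 0.0 (shut) to 1.0 (fully open); "grasp_force": force on a finger pad.
Only numpy, scipy, OpenCV 4.12 (cv2) and the standard library are available. Lean on these libraries where they do the work, as an engineer would, in place of code of your own. Each camera call takes 0.05 s, during which the arm holds its last target. There are 200 camera calls.

## Task

The label dispenser's spool is used up: lift the empty spool off the upright spindle and put it in the open tray. Then mount the full spool of label tape on the spindle, wide flange down, and lower it (do not drop it) until it sits fully down on the dispenser's base. Leave the bottles and glassware where they stand.

Things in the scene. Friction and masses are not known exactly. Their poses are not given: they have to be found in the camera images.
- full_spool: Full label spool, loose, about 0.22 kg, upright on the table. White core tube 34 mm outside diameter, 92 mm high, 26 mm bore right through; foot flange 80 mm diameter, 6 mm thick; paper tape wound to 54 mm diameter from 6 to 72 mm height, bare core above. Origin: centre of the underside (flange side); z up along the axis.
- empty_spool: The empty spool, the same white plastic spool without tape (about 0.06 kg, loose): core tube 34 mm diameter, 92 mm high, 26 mm bore, foot flange 80 mm diameter, 6 mm thick. It starts on the dispenser's spindle, flange down, loose enough to be lifted straight off. Origin: centre of the underside; z up along the axis.
- empty_spool_mid (a point): Point on the empty spool's axis, 46 mm above its underside (half its height).
- dispenser: Label dispenser, fixed. Grey plate 150 (x) x 110 (y) x 12 mm; in its middle an upright steel spindle, 18 mm diameter, 98 mm above the plate, last 8 mm tapering to 8 mm. Along the -x edge, 66 mm from the axis, a tear edge 90 mm long, 28 mm above the plate; at x -52, y +-44 mm guide pins 24 mm high. Origin: centre of the plate's underside, on the spindle axis.
- seat (a point): On the spindle's axis at the top face of the dispenser's plate (12 mm above the table): a spool fully home has its underside's centre here.
- spindle_tip (a point): Centre of the spindle's top end, 110 mm above the table.
- tray: Open grey plastic tray, fixed to the table, 150 x 150 mm outside, walls 45 mm high and 4 mm thick, floor about 4 mm thick, for used spools. Origin: centre of its underside; x and y along its sides.
- amber_bottle: Bystander: small brown glass bottle with black cap, upright, 42 mm diameter, 95 mm high. Loose; origin at the centre of its underside.
- pill_jar: Bystander: small white jar, upright, 42 mm diameter, 62 mm high. Loose; origin at the centre of its underside.
- beaker: Bystander: glass beaker, 66 mm diameter, 85 mm high. Loose; origin at the centre of its underside.
- flask: Bystander: conical glass flask, upright, 74 mm diameter, 108 mm high. Loose; origin at the centre of its underside.
- mortar: Bystander: white ceramic bowl, 90 mm diameter, 50 mm high. Loose; origin at the centre of its underside.
Things that resemble listed ones, but are neither listed nor needed, are in the scene too. What is shaped like the tray but purple is not meant.

How it is judged:
By the outcome, as a careful person would: the job done as asked, in the order asked, and still so for the second after the job is handed in, with the robot touching nothing.
It also fails if it takes over 67 s, if anything falls off the work surface, if the arm or the gripper's body presses on something with over 40 N, if the wrist force passes 120 N, or if a joint passes its speed limit or range.

## Working session

There is one attempt and no reset: what is moved stays moved. The work goes in short steps, Python scripts to look and compute and a tool call to move; the robot and the scene stay as the last step left them, time stands still between calls to the robot, and variables do not carry over. Pictures are saved under pics/ and viewed, at most 10 in all, crops included, and the job is handed in when it is done.

Besides the shell and the picture viewer there is one more tool, called after ">>>" by a JSON object that holds its "api" and its "payload", one argument or row to a line. arm_command: Moves the arm, as the interface text tells. Scaled input: -1 to 1 covers 0.4 m each way for a shift and 180 degrees each way for a turn. Its arguments: {"type":"object","properties":{"series":{"type":"string"},"newtons":{"type":"number"}},"required":["series"]}

```bash
mkdir -p pics; python3 - <<'E'
from workcell import manip, viewer
import cv2,numpy as np
np.set_printoptions(precision=4,suppress=True)
for n in("scene","top"):
    c=viewer.camera(n); cv2.imwrite(f"pics/{n}0.png",cv2.cvtColor(c["pixels"],cv2.COLOR_RGB2BGR)); print(n,c["intrinsics"],c["extrinsics"],[k for k in c])
print(manip.get_obs())
E
```

```text
scene [[429.3364   0.     261.1352]
 [  0.     429.3364 193.6162]
 [  0.       0.       1.    ]] [[ 0.8129  0.5824 -0.005  -0.4485]
 [-0.3351  0.4747  0.8138  0.1126]
 [ 0.4764 -0.6599  0.5811 -1.3971]
 [ 0.      0.      0.      1.    ]] ['pixels', 'intrinsics', 'extrinsics']
top [[452.7303   0.     260.7604]
 [  0.     452.7303 185.902 ]
 [  0.       0.       1.    ]] [[-0.0097 -0.9999  0.0133 -0.003 ]
 [ 0.9986 -0.009   0.0517 -0.5586]
 [-0.0515  0.0137  0.9986 -1.1533]
 [ 0.      0.      0.      1.    ]] ['pixels', 'intrinsics', 'extrinsics']
{'clock': 0.1, 'joint_pos': array([-1.2116,  0.3328, -0.0647,  1.4609,  0.0216,  1.3499, -0.0885]), 'joint_velocities': array([-0.0013, -0.0012, -0.001 , -0.0024, -0.0001,  0.0009, -0.0007]), 'tau': array([  0.0022, -62.6748,   0.0494, -39.2427,   0.0163,   0.0071,
        -0.    ]), 'position': array([0.2327, 0.5797, 0.2496]), 'ee_rot': array([ 0.1897,  0.9818, -0.0007, -0.0001]), 'ft_force': array([ 0.1928, -0.0557, -1.1994]), 'torque': array([-0.0155, -0.0372, -0.0611]), 'grasp_force': 0.0, 'grip_width': 1.000674405055335}
```

View pics/scene0.png

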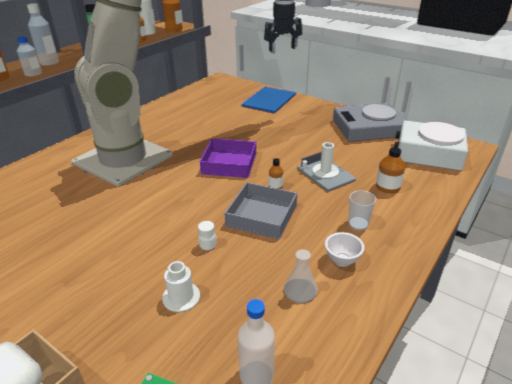

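View pics/top0.png

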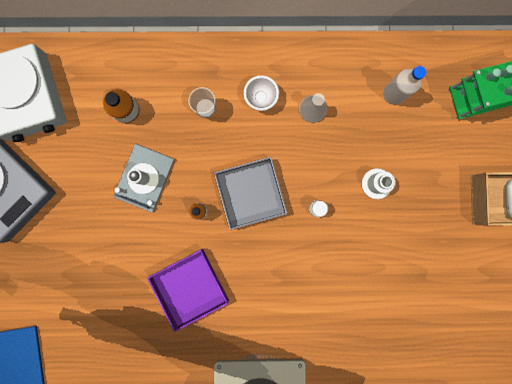

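```bash
python3 - <<'E'
import cv2,numpy as np
t=cv2.imread("pics/top0.png");s=cv2.imread("pics/scene0.png")
def c(i,x,y,r=35): return cv2.resize(i[y-r:y+r,x-r:x+r],(390,290*390//290),interpolation=cv2.INTER_CUBIC)[45:345]
cv2.imwrite("pics/crop1.png",np.vstack([np.hstack([c(t,142,178),c(t,378,183)]),np.hstack([c(s,327,163),c(s,180,287)])]))
E
```

```text
(no output)
```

View pics/crop1.png

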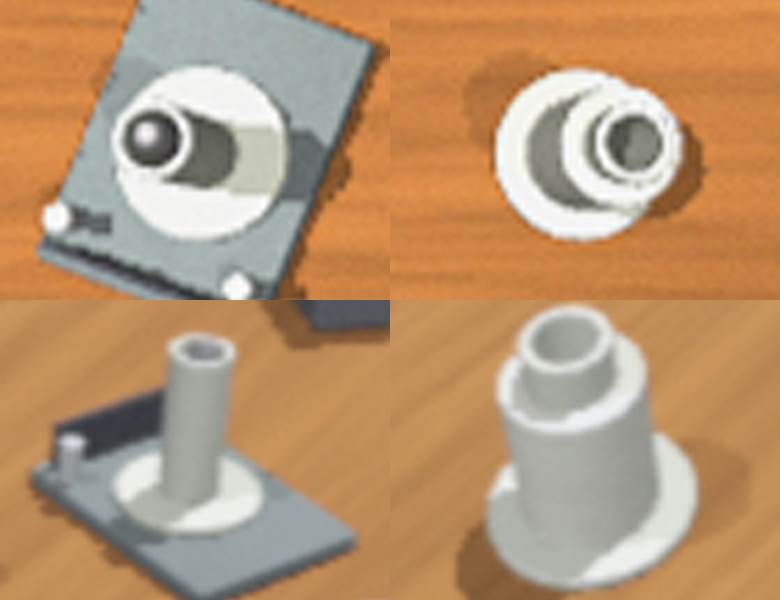

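Top view: the empty spool on the dispenser has its flange at (143,178) and the steel tip at (134,175). The full spool has its flange at (377,184) and its rim at (386,182). The only two white spools are these. The one with the thick wound body, standing loose, is the full one. The grey tray is at (250,193), and the purple one at (188,290) is not meant.

```bash
cat > h.py <<'E'
from workcell import manip, viewer
import cv2,numpy as np
np.set_printoptions(precision=4,suppress=True)
def ray(c,u,v):
    K,E=c["intrinsics"],c["extrinsics"]; R,t=E[:3,:3],E[:3,3]
    d=np.linalg.inv(K)@[u,v,1]; return -R.T@t, R.T@(d*[1,-1,-1])
def onz(c,uv,z):
    o,d=ray(c,*uv); return o+d*(z-o[2])/d[2]
def proj(c,p):
    E=c["extrinsics"]; q=(E[:3,:3]@p+E[:3,3])*[1,-1,-1]; q=c["intrinsics"]@q; return q[:2]/q[2]
def circ(P):
    P=np.asarray(P)[:,:2]; A=np.c_[2*P,np.ones(len(P))]; s=np.linalg.lstsq(A,(P**2).sum(1),rcond=None)[0]
    return s[:2],np.sqrt(s[2]+s[:2]@s[:2])
E
python3 - <<'E'
from h import *
c=viewer.camera("top"); im=c["pixels"]; hsv=cv2.cvtColor(im,cv2.COLOR_RGB2HSV)
white=((hsv[...,1]<40)&(hsv[...,2]>205)).astype(np.uint8)
def cont(mask,x,y,r):
    m=np.zeros_like(mask); m[y-r:y+r,x-r:x+r]=mask[y-r:y+r,x-r:x+r]
    return max(cv2.findContours(m,cv2.RETR_EXTERNAL,cv2.CHAIN_APPROX_NONE)[0],key=cv2.contourArea)[:,0,:].astype(float)
def ring(P,z,sel): # circle of world points, robust
    W=np.array([onz(c,p,z) for p in P if sel(p)])
    for _ in range(4):
        o,r=circ(W); e=abs(np.hypot(*(W[:,:2]-o).T)-r); W=W[e<max(.0012,np.median(e)*2)]
    return o,r,len(W)
P=cont(white,143,178,26); print("empty flange z.018",ring(P,.018,lambda p:p[0]>136))
P=cont(white,378,183,26); print("full flange z.006",ring(P,.006,lambda p:p[0]<380)); 
print("rim full z.092",onz(c,(386.4,181.7),.092),"tip z.110",onz(c,(134.3,174.9),.110))
# plate: low saturation grey
gray=((hsv[...,1]<70)&(hsv[...,2]>60)).astype(np.uint8)
m=np.zeros_like(gray);m[140:216,105:180]=gray[140:216,105:180]
k=max(cv2.findContours(m,0,1)[0],key=cv2.contourArea); b=cv2.boxPoints(cv2.minAreaRect(k)); B=np.array([onz(c,p,.012) for p in b]);print("plate",B,B.mean(0),np.hypot(*np.diff(B[:,:2],axis=0).T))
m=np.zeros_like(gray);g=((hsv[...,1]<80)).astype(np.uint8);m[150:235,208:292]=g[150:235,208:292]
k=max(cv2.findContours(m,0,1)[0],key=cv2.contourArea); b=cv2.boxPoints(cv2.minAreaRect(k)); B=np.array([onz(c,p,.045) for p in b]);print("tray",B,B.mean(0),np.hypot(*np.diff(B[:,:2],axis=0).T))
for n,p in dict(amber=(198,211,.095),jar=(319,208,.062)).items(): print(n,onz(c,p[:2],p[2]))
# scene cross-check
s=viewer.camera("scene"); print("scene rim px full",proj(s,onz(c,(386.4,181.7),.092)),"empty rim",proj(s,onz(c,(134.3,174.9),.110)))
o=manip.get_obs(); from scipy.spatial.transform import Rotation as R
print(R.from_quat(o["ee_rot"]).as_matrix())
E
```

```text
empty flange z.018 (array([0.5815, 0.2877]), np.float64(0.03045413899724565), 92)
full flange z.006 (array([ 0.5629, -0.3101]), np.float64(0.038176256572437804), 47)
rim full z.092 [ 0.562  -0.3111  0.092 ] tip z.110 [0.5824 0.2916 0.11  ]
plate [[0.5359 0.375  0.012 ]
 [0.6742 0.3207 0.012 ]
 [0.631  0.2157 0.012 ]
 [0.4931 0.2706 0.012 ]] [0.5835 0.2955 0.012 ] [0.1486 0.1136 0.1484]
tray [[ 0.5929  0.1114  0.045 ]
 [ 0.6328 -0.0344  0.045 ]
 [ 0.487  -0.0736  0.045 ]
 [ 0.4478  0.0715  0.045 ]] [0.5401 0.0187 0.045 ] [0.1512 0.151  0.1503]
amber [0.4957 0.1435 0.095 ]
jar [ 0.5001 -0.151   0.062 ]
scene rim px full [175.7002 266.861 ] empty rim [327.9258 143.6123]
[[-0.928   0.3726 -0.0002]
 [ 0.3726  0.928  -0.0008]
 [-0.0001 -0.0008 -1.    ]]
```

>>> {"api": "arm_command", "payload": {
  "series": "0 -0.12 -0.0385 0 0;0 -0.12 -0.0385 0 0;0 -0.12 -0.0385 0 0;0 -0.12 -0.0385 0 0;0 -0.12 -0.0385 0 0;0 -0.12 -0.0385 0 0;0 -0.12 -0.0385 0 0;0 -0.12 -0.0385 0 0;0 -0.12 -0.0385 0 0;0 0 0 0 0",
  "newtons": 40
}}

```text
clock: 1.45
position: [0.5851, 0.2856, 0.2497]
ee_rot: [0.193, 0.981, -0.001, 0.001]
ft_force: [-0.2, 0.1, 0.0]
grip_width: 1.0
grasp_force: 0.0
```

```bash
cat > st.py <<'E'
from h import *
import sys
from scipy.spatial.transform import Rotation as R
o=manip.get_obs(); M=R.from_quat(o["ee_rot"]).as_matrix()
print(o["clock"],o["position"],o["joint_pos"],"F",o["ft_force"],"g",o["grip_width"],o["grasp_force"]); print("toolx",M[:,0],"tooly",M[:,1])
if len(sys.argv)>3:
    d=np.array(list(map(float,sys.argv[1:4])))-o["position"]; print("delta",d,"units",M.T@d/.4)
E
python3 - <<'E'
from h import *
c=viewer.camera("wrist"); cv2.imwrite("pics/w1.png",c["pixels"][...,::-1]); print(c["intrinsics"],c["extrinsics"],proj(c,[.5825,.2915,.11]))
E
python3 st.py .582 .291 .072
```

```text
[[286.8364   0.     258.219 ]
 [  0.     286.8364 192.3642]
 [  0.       0.       1.    ]] [[ 0.3784  0.9256 -0.0012 -0.4854]
 [-0.8932  0.3648 -0.2628  0.4528]
 [-0.2428  0.1005  0.9649 -0.264 ]
 [ 0.      0.      0.      1.    ]] [263.2365 181.8062]
1.5 [0.5833 0.2884 0.2498] [-0.6606  0.3881  0.1765  1.3964 -0.0673  1.3637  0.7023] F [-0.3414  0.2157 -0.1673] g 0.9984153113666356 0.0
toolx [-0.9266  0.3759 -0.0001] tooly [ 0.3759  0.9266 -0.001 ]
delta [-0.0013  0.0026 -0.1778] units [0.0055 0.0052 0.4444]
```

View pics/w1.png

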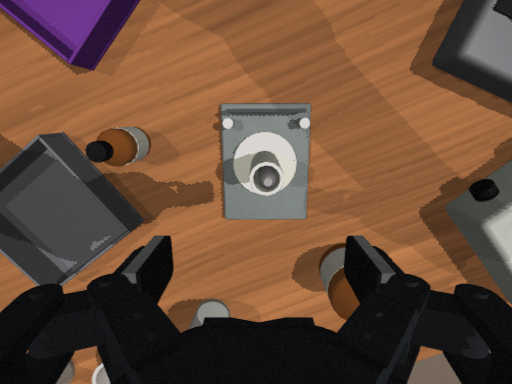

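The wrist view has the spindle tip at (267,179) and the plate centred near (266,162). The guide pins are at the top, and the jaw line is along the plate's y. The arm was still settling, so I'll measure again.

```bash
python3 - <<'E'
from h import *
for i in range(2): c=viewer.camera("wrist")
im=c["pixels"]; hsv=cv2.cvtColor(im,cv2.COLOR_RGB2HSV)
cv2.imwrite("pics/w2.png",cv2.resize(im[140:200,220:320,::-1],(800,480),interpolation=cv2.INTER_CUBIC))
t=viewer.camera("top"); s=viewer.camera("scene")
for z,uv in((.11,(267,179)),): print(onz(c,uv,z),proj(c,[.5825,.2915,.11]))
w=((hsv[...,1]<40)&(hsv[...,2]>190)).astype(np.uint8); m=np.zeros_like(w); m[125:200,225:305]=w[125:200,225:305]
k=max(cv2.findContours(m,0,1)[0],key=cv2.contourArea)[:,0].astype(float)
W=np.array([onz(c,p,.018) for p in k if p[1]<165]); print("flange",circ(W))
# plate corners
g=((hsv[...,1]<70)&(hsv[...,2]>60)).astype(np.uint8); m=np.zeros_like(w); m[113:230,210:320]=g[113:230,210:320]
k=max(cv2.findContours(m,0,1)[0],key=cv2.contourArea); b=cv2.boxPoints(cv2.minAreaRect(k)); print(b,np.array([onz(c,p,.012) for p in b]))
E
python3 st.py .582 .291 .072
```

```text
[0.5781 0.3007 0.11  ] [259.6528 186.8065]
flange (array([0.5703, 0.3   ]), np.float64(0.026944968805770488))
[[218. 113.]
 [307. 113.]
 [307. 222.]
 [218. 222.]] [[0.5008 0.2703 0.012 ]
 [0.541  0.3706 0.012 ]
 [0.6743 0.3238 0.012 ]
 [0.6297 0.213  0.012 ]]
1.7 [0.5812 0.2918 0.2503] [-0.6642  0.3865  0.1737  1.3972 -0.0674  1.3636  0.702 ] F [ 0.1444  0.0085 -0.0892] g 1.0002618068628293 0.0
toolx [-0.9288  0.3705  0.0007] tooly [0.3705 0.9288 0.0004]
delta [ 0.0008 -0.0008 -0.1783] units [-0.003  -0.0014  0.4457]
```

View pics/w2.png

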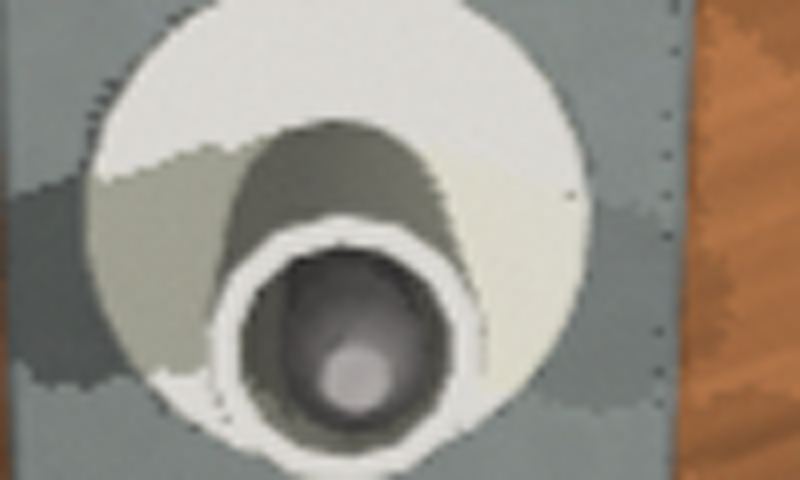

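```bash
python3 - <<'E'
from h import *
c=viewer.camera("wrist");t=viewer.camera("top");s=viewer.camera("scene")
print("wrist tip",onz(c,(264.5,187.2),.11),"rim",onz(c,(263.3,183.1),.104))
print("flange c",onz(c,(220+338/8,140+210/8),.018))
print("top tip",onz(t,(134.2,176),.11),"rim",onz(t,(134.8,176.2),.104),"flange", onz(t,(143.4,178.5),.018))
print("scene rim",onz(s,(328.3,145.4),.104))
# top pins? compare
for n,z,uv in(("full rim",.092,(386.4,181.7)),): print(n,onz(t,uv,z))
print("scene full rim",onz(s,(176.6,267.8),.092))
E
python3 st.py
```

```text
wrist tip [0.5837 0.2973 0.11  ] rim [0.5809 0.2973 0.104 ]
flange c [0.5797 0.298  0.018 ]
top tip [0.5798 0.2918 0.11  ] rim [0.5797 0.292  0.104 ] flange [0.5801 0.2926 0.018 ]
scene rim [0.5836 0.2926 0.104 ]
full rim [ 0.562  -0.3111  0.092 ]
scene full rim [ 0.5654 -0.3119  0.092 ]
1.85 [0.5815 0.2914 0.2505] [-0.664   0.3864  0.1743  1.3971 -0.0673  1.3636  0.7022] F [0.5921 0.2397 0.6975] g 1.0022563792973407 0.0
toolx [-0.9286  0.3711  0.0002] tooly [0.3711 0.9286 0.0005]
```

>>> {"api": "arm_command", "payload": {
  "series": "0 0.002 0.006 0.055 0;0 0 0 0.055 0;0 0 0 0.055 0;0 0 0 0.055 0;0 0 0 0.055 0;0 0 0 0.055 0;0 0 0 0.055 0;0 0 0 0.055 0;0 0 0 0 0;0 0 0 0 0"
}}

```text
clock: 3.1
position: [0.5826, 0.2934, 0.0754]
ee_rot: [0.19, 0.982, 0.0, 0.0]
ft_force: [-0.1, -0.2, 0.3]
grip_width: 1.0
grasp_force: 0.0
```

>>> {"api": "arm_command", "payload": {
  "series": "0.4 0 0 0 0;1 0 0 0 0;1 0 0 0 0;1 0 0 0 0;1 0 0 0 0;1 0 0 0 0;1 0 0 0 0;1 0 0 0 0;1 0 0 0 0;1 0 0 0 0"
}}

```text
clock: 4.35
position: [0.5825, 0.2931, 0.0749]
ee_rot: [0.19, 0.982, 0.0, 0.0]
ft_force: [-1.7, -0.2, 5.8]
grip_width: 0.387
grasp_force: 39.7
```

```bash
python3 st.py
```

```text
4.35 [0.5825 0.2931 0.0749] [-0.6511  0.5322  0.1527  1.5752 -0.0898  1.0405  0.7151] F [-1.7432 -0.1946  5.7766] g 0.386791544794679 39.735515601933
toolx [-0.928   0.3726 -0.0003] tooly [0.3726 0.928  0.0006]
```

>>> {"api": "arm_command", "payload": {
  "series": "1 0 0 -0.02 0;1 0 0 -0.04 0;1 0 0 -0.05 0;1 0 0 -0.055 0;1 0 0 -0.055 0;1 0 0 -0.055 0;1 0 0 -0.055 0;1 0 0 -0.055 0;1 0 0 0 0;1 0 0 0 0"
}}

```text
clock: 5.6
position: [0.582, 0.2928, 0.2279]
ee_rot: [0.19, 0.982, -0.0, -0.0]
ft_force: [-0.0, -0.9, -0.6]
grip_width: 0.388
grasp_force: 39.7
```

```bash
python3 - <<'E'
from h import *
c=viewer.camera("wrist"); cv2.imwrite("pics/w3.png",c["pixels"][...,::-1])
E
python3 st.py .540 .0187 .229
```

```text
5.65 [0.5819 0.2928 0.2275] [-0.6645  0.4014  0.1723  1.425  -0.0692  1.3223  0.7005] F [-0.1271 -0.0969 -0.2358] g 0.3887697132205807 39.741903841495514
toolx [-0.928   0.3726  0.0008] tooly [ 0.3726  0.928  -0.0009]
delta [-0.0419 -0.2741  0.0015] units [-0.1581 -0.6748 -0.0033]
```

View pics/w3.png

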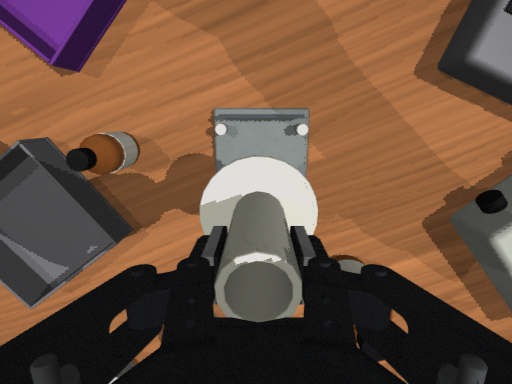

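The empty spool is in the jaws and clear of the spindle. Its flange is at (258,213), and the plate is behind at (262,140).

>>> {"api": "arm_command", "payload": {
  "series": "1 -0.01 -0.05 0 0;1 -0.02 -0.09 0 0;1 -0.025 -0.105 0 0;1 -0.025 -0.105 0 0;1 -0.025 -0.105 0 0;1 -0.025 -0.1 0 0;1 -0.02 -0.08 0 0;1 -0.008 -0.04 0 0;1 0 0 0 0;1 0 0 0 0"
}}

```text
clock: 6.9
position: [0.5403, 0.0203, 0.2281]
ee_rot: [0.189, 0.982, 0.0, -0.0]
ft_force: [-0.3, 0.7, -0.8]
grip_width: 0.385
grasp_force: 39.8
```

```bash
cat > mt.py <<'E'
from h import *
t=viewer.camera("top"); s=viewer.camera("scene"); 
import sys
T=t["pixels"][140:220,100:185,::-1]; S=s["pixels"][130:195,290:365,::-1]
cv2.imwrite("pics/bare.png",np.hstack([cv2.resize(T,(400,376),interpolation=2),cv2.resize(S,(400,376),interpolation=2)]))
E
python3 mt.py; python3 st.py .540 .0187 .069
```

```text
7.0 [0.5404 0.0204 0.2281] [-0.3952  0.1573  0.304   1.7324 -0.0496  1.2596  1.1117] F [ 0.0059 -0.5642 -0.3433] g 0.39059197314325883 39.811827689409256
toolx [-0.9288  0.3705  0.0004] tooly [0.3705 0.9288 0.0002]
delta [-0.0004 -0.0017 -0.1591] units [-0.0008 -0.0044  0.3977]
```

View pics/bare.png

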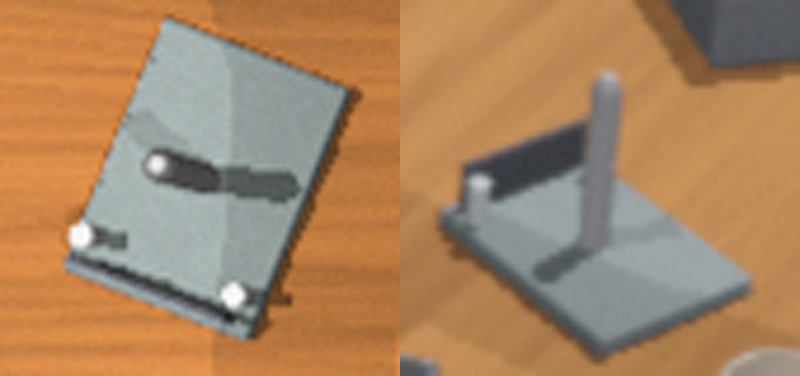

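The bare spindle shows at top (133,174.5) for the tip. In the scene view the tip is at (329,143) and the base at (327,171). Next I lower the empty spool into the tray.

>>> {"api": "arm_command", "payload": {
  "series": "1 0 -0.004 0.03 0;1 0 0 0.05 0;1 0 0 0.055 0;1 0 0 0.055 0;1 0 0 0.055 0;1 0 0 0.055 0;1 0 0 0.05 0;1 0 0 0.03 0;1 0 0 0.013 0;1 0 0 0 0"
}}

```text
clock: 8.25
position: [0.5398, 0.0174, 0.0711]
ee_rot: [0.19, 0.982, 0.0, -0.0]
ft_force: [-1.3, -0.1, -0.9]
grip_width: 0.389
grasp_force: 39.8
```

```bash
python3 - <<'E'
from h import *
t=viewer.camera("top"); s=viewer.camera("scene")
def tri(a,b):
    (o,d),(p,e)=ray(t,*a),ray(s,*b); k=np.linalg.lstsq(np.c_[d,-e],p-o,rcond=None)[0]
    q,r=o+d*k[0],p+e*k[1]; return (q+r)/2,np.linalg.norm(q-r)
print("tip",tri((133.2,174.5),(328.8,143.1)),onz(t,(133.2,174.5),.11),onz(s,(328.8,143.1),.11))
print("base",onz(t,(143,177.4),.012),onz(s,(326.6,171.5),.012))
g=lambda u,v:(100+u/4.706,140+v/4.7)
C=[(165,20),(352,92),(248,328),(68,260)]
print("plate",np.array([onz(t,g(*p),.012) for p in C]))
E
python3 st.py .54 .0187 .069
```

```text
tip (array([0.5835, 0.2941, 0.1109]), np.float64(0.0005287486064818268)) [0.5833 0.2942 0.11  ] [0.583  0.2957 0.11  ]
base [0.5834 0.2952 0.012 ] [0.5845 0.2967 0.012 ]
plate [[0.6695 0.3159 0.012 ]
 [0.6289 0.2134 0.012 ]
 [0.4997 0.27   0.012 ]
 [0.5378 0.3681 0.012 ]]
8.35 [0.5402 0.0174 0.0717] [-0.3653  0.327   0.2878  1.8912 -0.1135  0.9381  1.1641] F [-0.388   0.4218 -0.4181] g 0.3872727343561576 39.79850683361292
toolx [-0.928   0.3726 -0.0008] tooly [0.3726 0.928  0.0006]
delta [-0.0002  0.0013 -0.0027] units [0.0016 0.0028 0.0067]
```

>>> {"api": "arm_command", "payload": {
  "series": "1 0 0 0.005 0;1 0 0 0.004 0;1 0 0 0.003 0;1 0 0 0 0;1 0 0 0 0;1 0 0 0 0;1 0 0 0 0;1 0 0 0 0;1 0 0 0 0;1 0 0 0 0"
}}

```text
clock: 9.6
position: [0.5398, 0.0174, 0.0668]
ee_rot: [0.19, 0.982, 0.0, 0.0]
ft_force: [-1.6, -0.0, 5.5]
grip_width: 0.39
grasp_force: 40.3
```

>>> {"api": "arm_command", "payload": {
  "series": "0.3 0 0 0 0;0.3 0 0 0 0;0 0 0 0 0;0 0 0 0 0;0 0 0 0 0;0 0 0 -0.02 0;0 0 0 -0.05 0;0 0 0 -0.08 0;0 0 0 -0.1 0;0 0 0 -0.1 0"
}}

```text
clock: 10.85
position: [0.5396, 0.0173, 0.2082]
ee_rot: [0.19, 0.982, 0.0, 0.0]
ft_force: [0.0, -0.2, 0.6]
grip_width: 1.001
grasp_force: 0.0
```

```bash
python3 st.py .5625 -.311 .215
```

```text
10.85 [0.5396 0.0173 0.2082] [-0.3929  0.1703  0.3086  1.7615 -0.055   1.2177  1.1193] F [ 0.0305 -0.2047  0.6146] g 1.0005370824987967 0.0
toolx [-0.9279  0.3728 -0.0004] tooly [0.3728 0.9279 0.0003]
delta [ 0.0229 -0.3283  0.0068] units [-0.3591 -0.7401 -0.0172]
```

>>> {"api": "arm_command", "payload": {
  "series": "0 -0.025 -0.05 -0.006 0;0 -0.045 -0.095 -0.006 0;0 -0.05 -0.105 -0.006 0;0 -0.05 -0.105 0 0;0 -0.05 -0.105 0 0;0 -0.05 -0.105 0 0;0 -0.045 -0.095 0 0;0 -0.044 -0.08 0 0;0 0 0 0 0;0 0 0 0 0"
}}

```text
clock: 12.1
position: [0.5628, -0.3103, 0.2137]
ee_rot: [0.19, 0.982, 0.0, 0.0]
ft_force: [-0.1, 0.8, 0.2]
grip_width: 0.998
grasp_force: 0.0
```

```bash
python3 - <<'E'
from h import *
c=viewer.camera("wrist"); c=viewer.camera("wrist"); t=viewer.camera("top")
T=t["pixels"][150:230,208:292,::-1]
cv2.imwrite("pics/w4.png",np.hstack([c["pixels"][...,::-1],cv2.resize(T,(288,384),interpolation=2)])); print(proj(c,[.5625,-.311,.092]))
E
python3 st.py .5625 -.311 .058
```

```text
[256.5365 191.8068]
12.25 [ 0.5631 -0.3095  0.2137] [ 0.0597  0.4164  0.4971  1.485  -0.2029  1.2913  1.7677] F [ 0.8575  0.111  -0.0004] g 1.0004408295438172 0.0
toolx [-0.9286  0.371  -0.0001] tooly [0.371  0.9286 0.0008]
delta [-0.0006 -0.0015 -0.1557] units [ 0.0001 -0.0044  0.3892]
```

View pics/w4.png

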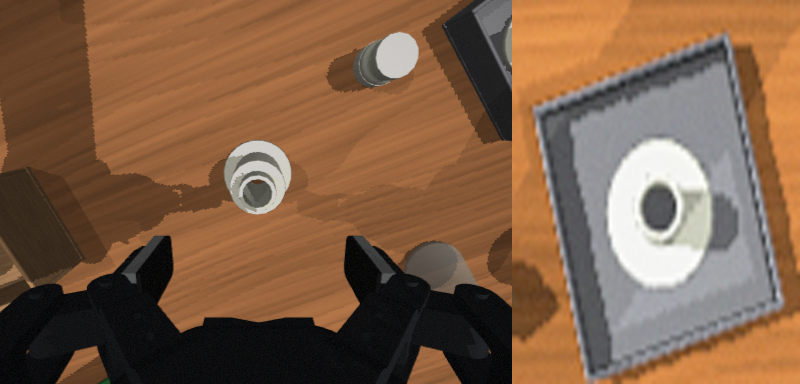

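The wrist view has the full spool's rim at (258,194), about 1 mm from where I expected it. The empty spool stands upright in the grey tray. Next I go down and grip the tape.

>>> {"api": "arm_command", "payload": {
  "series": "0 -0.002 -0.003 0.03 0;0 0 0 0.05 0;0 0 0 0.055 0;0 0 0 0.055 0;0 0 0 0.055 0;0 0 0 0.055 0;0 0 0 0.05 0;0 0 0 0.03 0;0 0 0 0.012 0;0 0 0 0 0"
}}

```text
clock: 13.5
position: [0.5631, -0.3123, 0.0567]
ee_rot: [0.19, 0.982, 0.0, 0.0]
ft_force: [0.4, -0.3, 0.5]
grip_width: 1.001
grasp_force: 0.0
```

>>> {"api": "arm_command", "payload": {
  "series": "0.3 0 0 0 0;0.6 0 0 0 0;1 0 0 0 0;1 0 0 0 0;1 0 0 0 0;1 0 0 0 0;1 0 0 0 0;1 0 0 0 0;1 0 0 0 0;1 0 0 0 0",
  "newtons": 50
}}

```text
clock: 14.75
position: [0.5636, -0.3124, 0.0578]
ee_rot: [0.19, 0.982, 0.0, 0.001]
ft_force: [-0.8, 0.3, 5.3]
grip_width: 0.619
grasp_force: 52.8
```

```bash
python3 st.py
```

```text
14.75 [ 0.5636 -0.3124  0.0578] [ 0.0995  0.5703  0.4469  1.6221 -0.2794  1.0115  1.8228] F [-0.8008  0.2546  5.2854] g 0.618885924351149 52.81379912048578
toolx [-0.928   0.3725 -0.0016] tooly [0.3725 0.928  0.0003]
```

>>> {"api": "arm_command", "payload": {
  "series": "1 0 0 -0.01 0;1 0 0 -0.03 0;1 0 0 -0.05 0;1 0 0 -0.06 0;1 0 0 -0.06 0;1 0 0 -0.06 0;1 0 0 -0.06 0;1 0 0 -0.06 0;1 0 0 -0.03 0;1 0 0 -0.01 0"
}}

```text
clock: 16.0
position: [0.5631, -0.3124, 0.2297]
ee_rot: [0.19, 0.982, -0.0, 0.001]
ft_force: [-0.4, -0.4, -3.6]
grip_width: 0.618
grasp_force: 52.8
```

```bash
python3 st.py .5835 .295 .23;
```

```text
16.0 [ 0.5631 -0.3124  0.2297] [ 0.0606  0.409   0.5033  1.4613 -0.1996  1.3212  1.767 ] F [-0.3759 -0.3571 -3.6432] g 0.6175252195189428 52.836017310619354
toolx [-0.928   0.3727 -0.0012] tooly [0.3727 0.928  0.0002]
delta [0.0204 0.6074 0.0003] units [ 0.5185  1.428  -0.0012]
```

>>> {"api": "arm_command", "payload": {
  "series": "1 0.0145 0.04 0 0;1 0.022 0.06 0 0;1 0.0327 0.09 0 0;1 0.0327 0.09 0 0;1 0.0327 0.09 0 0;1 0.0327 0.09 0 0;1 0.0327 0.09 0 0;1 0.0327 0.09 0 0;1 0.0327 0.09 0 0;1 0.0327 0.09 0 0"
}}

```text
clock: 17.25
position: [0.5735, 0.0391, 0.2278]
ee_rot: [0.189, 0.982, -0.0, -0.001]
ft_force: [0.7, 0.4, -2.6]
grip_width: 0.617
grasp_force: 52.9
```

>>> {"api": "arm_command", "payload": {
  "series": "1 0.0327 0.09 0 0;1 0.0327 0.09 0 0;1 0.0327 0.09 0 0;1 0.0327 0.09 0 0;1 0.0327 0.09 0 0;1 0.0254 0.07 0 0;1 0.018 0.05 0 0;1 0.009 0.025 0 0;1 0.0046 0.013 0 0;1 0 0 0 0"
}}

```text
clock: 18.5
position: [0.5835, 0.2945, 0.2287]
ee_rot: [0.19, 0.982, -0.0, 0.0]
ft_force: [0.4, 0.3, -2.6]
grip_width: 0.619
grasp_force: 52.9
```

```bash
python3 - <<'E'
from h import *
c=viewer.camera("wrist"); c=viewer.camera("wrist"); t=viewer.camera("top"); s=viewer.camera("scene")
T=t["pixels"][130:220,90:190,::-1]; S=s["pixels"][85:200,280:380,::-1]
cv2.imwrite("pics/h.png",np.hstack([cv2.resize(T,(400,360),interpolation=2),cv2.resize(S,(313,360),interpolation=2)])); 
E
python3 st.py .5835 .295 .23
```

```text
18.7 [0.5836 0.2942 0.2289] [-0.6928  0.4059  0.2104  1.4197 -0.0849  1.3247  0.7094] F [ 0.6624 -0.2999 -2.6312] g 0.6165185320847751 52.906258665025234
toolx [-0.9275  0.3737 -0.0003] tooly [ 0.3737  0.9275 -0.    ]
delta [-0.0001  0.0008  0.0011] units [ 0.0009  0.0018 -0.0028]
```

View pics/h.png

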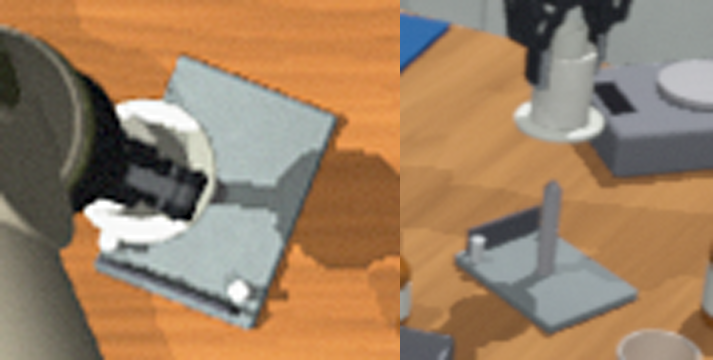

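```bash
python3 - <<'E'
from h import *
t=viewer.camera("top"); s=viewer.camera("scene")
print("top flange",onz(t,(125.5,172.75),.1775)[:2],"scene flange",onz(s,(330.8,122.7),.1765)[:2])
f=lambda p:(proj(s,p)-[280,85])*[3.13,3.13]+[400,0]
for z in(.012,.11,.1777,.2637): print(z,f(np.array([.5836,.2945,z])), proj(t,np.array([.5836,.2945,z])))
# flange edge measurement in the top view: white pixels on circle
for n,c,b,sel in(("top",t,(165,95,195,150),None),("scene",s,(100,310,135,350),None)):
    h=cv2.cvtColor(c["pixels"],cv2.COLOR_RGB2HSV); m=np.zeros(h.shape[:2],np.uint8); sl=np.s_[b[0]-20*(n=="top"):b[2],b[1]:b[3]]
    m[sl]=((h[...,1]<45)&(h[...,2]>185))[sl]
    k=max(cv2.findContours(m,0,1)[0],key=cv2.contourArea)[:,0].astype(float)
    print(n,cv2.boundingRect(k.astype(np.int32)))
    P=np.array([onz(c,p,.1777 if n=="top" else .1717)[:2] for p in k])
    # RANSAC circle r .040
    best=(0,)
    rng=np.random.default_rng(0)
    for _ in range(3000):
        i=rng.choice(len(P),3,False); o,r=circ(P[i])
        if abs(r-.04)<.0015:
            q=abs(np.hypot(*(P-o).T)-r)<.0008
            if q.sum()>best[0]: best=(q.sum(),circ(P[q]))
    print(best,len(P))
E
```

```text
top flange [0.582  0.2931] scene flange [0.584  0.2935]
0.012 [543.9865 271.4714] [143.2554 177.3148]
0.11 [552.7107 182.572 ] [133.053 174.386]
0.1777 [559.2171 116.2727] [124.841  172.0286]
0.2637 [568.1184  25.5689] [112.6612 168.5322]
top (111, 145, 39, 50)
(np.int64(40), (array([0.5828, 0.2939]), np.float64(0.038846427048870084))) 259
scene (333, 120, 12, 9)
(np.int64(8), (array([0.5773, 0.3022]), np.float64(0.03979635104141236))) 28
```

Relative to the spindle tip the flange is within about 1 mm, against 4 mm of clearance, and it shows no tilt. Lowering now.

>>> {"api": "arm_command", "payload": {
  "series": "1 0 0.0015 0.03 0;1 0 0 0.04 0;1 0 0 0.03 0;1 0 0 0.02 0;1 0 0 0.02 0;1 0 0 0.02 0;1 0 0 0.02 0;1 0 0 0.02 0;1 0 0 0 0;1 0 0 0 0"
}}

```text
clock: 20.05
position: [0.5837, 0.2958, 0.149]
ee_rot: [0.19, 0.982, 0.0, 0.0]
ft_force: [-0.0, -0.3, -3.0]
grip_width: 0.62
grasp_force: 52.9
```

>>> {"api": "arm_command", "payload": {
  "series": "1 0 0 0.025 0;1 0 0 0.025 0;1 0 0 0.025 0;1 0 0 0.025 0;1 0 0 0.025 0;1 0 0 0.025 0;1 0 0 0.02 0;1 0 0 0.015 0;1 0 0 0 0;1 0 0 0 0"
}}

```text
clock: 21.3
position: [0.5838, 0.2958, 0.0751]
ee_rot: [0.19, 0.982, 0.0, 0.0]
ft_force: [0.8, -0.9, -2.7]
grip_width: 0.619
grasp_force: 52.9
```

>>> {"api": "arm_command", "payload": {
  "series": "1 0 0 0.006 0;1 0 0 0.004 0;1 0 0 0.003 0;1 0 0 0.002 0;1 0 0 0 0;1 0 0 0 0;1 0 0 0 0;1 0 0 0 0;1 0 0 0 0;1 0 0 0 0"
}}

```text
clock: 22.55
position: [0.5835, 0.2957, 0.0698]
ee_rot: [0.19, 0.982, 0.0, -0.0]
ft_force: [-4.8, -1.1, 6.7]
grip_width: 0.621
grasp_force: 53.8
```

>>> {"api": "arm_command", "payload": {
  "series": "1 0 0 0.002 0;1 0 0 0 0;1 0 0 0 0;0.3 0 0 0 0;0.2 0 0 0 0;0 0 0 0 0;0 0 0 0 0;0 0 0 0 0;0 0 0 0 0;0 0 0 0 0"
}}

```text
clock: 23.8
position: [0.5835, 0.2957, 0.0679]
ee_rot: [0.19, 0.982, 0.0, -0.0]
ft_force: [-0.4, -0.0, 0.3]
grip_width: 0.998
grasp_force: 0.0
```

>>> {"api": "arm_command", "payload": {
  "series": "0 0 0 -0.02 0;0 0 0 -0.04 0;0 0 0 -0.06 0;0 0 0 -0.07 0;0 0 0 -0.08 0;0 0 0 -0.08 0;0 0 0 -0.08 0;0 0 0 -0.04 0;0 0 0 0 0;0 0 0 0 0"
}}

```text
clock: 25.05
position: [0.583, 0.2955, 0.2545]
ee_rot: [0.19, 0.982, -0.001, -0.001]
ft_force: [-0.6, 0.6, -0.8]
grip_width: 0.994
grasp_force: 0.0
```

```bash
python3 - <<'E'
from h import *
t=viewer.camera("top"); s=viewer.camera("scene")
S=s["pixels"][110:260,200:400,::-1]
cv2.imwrite("pics/f.png",np.hstack([cv2.resize(S,(480,360),interpolation=2),cv2.resize(t["pixels"][80:230,90:223,::-1],(319,360),interpolation=2)])); 
print((proj(s,np.array([.5835,.295,.104]))-[200,110])*2.4,(proj(s,np.array([.5835,.295,.11]))-[200,110])*2.4)
E
python3 st.py
```

```text
[308.7913  84.1551] [309.2185  79.8045]
25.15 [0.583  0.2955 0.2544] [-0.6955  0.3951  0.2132  1.3809 -0.083   1.3766  0.7069] F [ 0.3975 -0.6941  0.1041] g 1.003235423568061 0.0
toolx [-0.928   0.3726  0.0014] tooly [ 0.3726  0.928  -0.0018]
```

View pics/f.png

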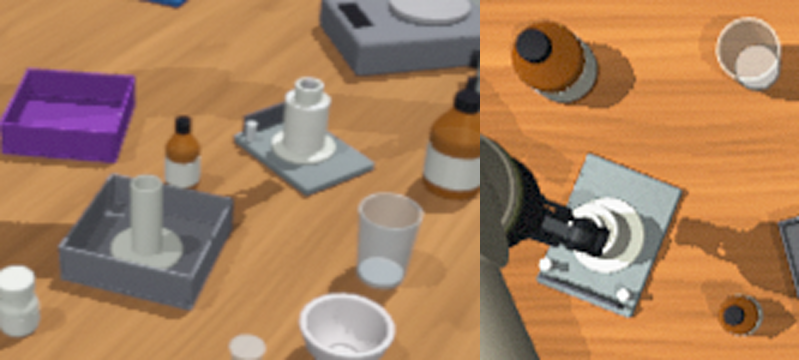

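The full spool sits on the plate with its rim at (309,85), where a fully seated spool should show it (309,84). The empty spool stands upright in the grey tray at (147,225), and the bystanders are where they were.

```bash
python3 -c "
from workcell import manip
print(manip.hand_in())"
```

```text
the job is handed in; nothing more can be done
None
```

The empty spool is upright in the grey tray, the full spool is seated flange-down on the spindle with its underside on the base, no bystander was moved, and the job was handed in at about 25 s.

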